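# Assemble a model stand by its taper and set it in the tray

## Task

Take the steel post out of the wooden rack and press or tap its tapered foot straight down into the brass sleeve of the stand base until its collar is fully home on the sleeve; feel for it, as the sleeve's height differs from base to base, and do not force it: never push harder than about 30 N. Then lift the assembled stand by the post alone, the taper's grip carrying the base, set it down gently, upright and flat inside the white tray, and let go. Leave the other labware where it is.

Things in the scene. Friction and masses are not known exactly. Their poses are not given: they have to be found in the camera images.
- post_center (a point): Steel post, 190 mm long, about 0.16 kg. This point is on its axis half-way up the plain round shaft (16 mm diameter, 150 mm long): 75 mm below the top, 81 mm above the collar's underside, 115 mm above the tip. z runs up the post. At the start the post stands upright in one of the rack's two holes, resting on its collar; it is the taller of the two things there.
- post_tip (a point): Lowest point of the post's tapered foot (shank), on the axis. The shank is round, 34 mm long, 10 mm in diameter here at the tip and 16 mm at its top, under the collar.
- collar (a point): Centre of the underside of the post's dark collar (34 mm diameter, 6 mm thick), 34 mm above the tip. Home means that this face lies on the top of the brass sleeve in the base.
- socket (a point): Centre of the top of the base's round boss (48 mm diameter); 46 mm above the base's underside, z up. In the boss is a round brass sleeve (38 mm outside), fixed, its top standing 2 to 10 mm above this point: how much differs each time and is not measured. In the sleeve four brass springs form a tapered bush with a mouth about 20 mm wide: a tip up to 4 mm off-centre finds its way in.
- base: Loose grey stand base, about 0.33 kg: a plate 120 mm (its x) by 90 mm (its y) by 12 mm thick with the boss in its middle; origin at the centre of the underside. The shank drops in freely until the collar is 8 or 9 mm above the sleeve; then the bush resists more and more, about 9 to 17 N when home, where the collar lands and the resistance jumps. Friction then holds several N, enough to carry the base.
- rack_top (a point): Centre of the top face of the fixed wooden rack, 80 mm (x) by 150 mm (y) by 45 mm high, with two holes 40 mm either side of the centre along its y axis: the post in one, a white stirring rod (bystander, top about 130 mm above the bench) in the other.
- tray_floor (a point): Centre of the inner floor of the fixed white tray, 5 mm above the bench; tray 220 mm (its x) by 190 mm (its y) outside, walls 5 mm thick, rim 14 mm above the bench. The base fits inside with its long side along the tray's x or y.
- stirrer: Bystander: white plastic stirring rod, 10 mm in diameter, standing in the other hole of the rack; origin at its lower end.
- flask: Bystander: conical glass flask, 72 mm wide and 108 mm tall; origin under its centre.
- molecule: Bystander: ball-and-stick model about 80 mm wide and 77 mm tall; origin on the bench under its centre.
- beaker: Bystander: glass beaker 70 mm wide and 85 mm tall; origin under its centre.
- tray: The same white tray; origin at the centre of its underside, on the bench.
Mind the look-alikes: they are no part of the job. There is more than one size of the part that bears post_center; the job needs the smallest.

How it is judged:
On the way, in this order (a step that is already met when the one before it is completed fails the run):
1. the tapered shank is started in the brass sleeve of the stand base (z of post_tip in the frame of sleeve_top below -0.01 m and horizontal distance between post_tip and socket below 0.007 m), for 0.1 s.
2. the taper is pressed home: the collar within 1.5 mm of the sleeve's top, post straight (z of collar in the frame of sleeve_top below 0.0015 m and horizontal distance between collar and socket below 0.004 m and angle between the z axis of post_center and the z axis of base, either way round below 0.06 rad), for 0.1 s.
3. the stand is lifted clear by its post, the base untouched by the robot, the taper still holding (height (world z) of base above 0.02 m and z of collar in the frame of sleeve_top below 0.003 m and contact force between the fingers and base below 0.2 N and contact force between the fingers and post above 1 N), for 0.3 s.
At the end, for the whole second after the job is handed in: The base lies flat on the tray's floor inside its walls (tilt under 0.03 rad), the post upright in it with the collar within 3 mm of the sleeve's top and within 0.06 rad of straight, everything at rest and released, the bystanders where they were (x of base in the frame of tray_floor between -0.065 and 0.065 m and y of base in the frame of tray_floor between -0.05 and 0.05 m and z of base in the frame of tray_floor below 0.002 m and angle between base's own z axis and vertical below 0.03 rad and z of collar in the frame of sleeve_top below 0.003 m and horizontal distance between collar and socket below 0.004 m and angle between the z axis of post_center and the z axis of base, either way round below 0.06 rad and linear speed of base below 0.02 m/s and linear speed of post below 0.03 m/s); the robot touches nothing.
It fails at once if the base is pushed down on the bench with more than about 32 N on top of its own weight (contact force between base and table above 36 N).
It fails at once if the stand is dropped, slammed or pushed into the tray (over 50 N) (contact force between base and tray above 50 N).
It fails at once if a bystander is moved by more than 25 mm or tipped (distance of any of flask, molecule, beaker, stirrer from where it was at the start of the episode above 0.025 m or angle between any of flask, beaker's own z axis and vertical above 0.5 rad).
It also fails if it takes over 58 s, if anything falls off the work surface, if the arm or the gripper's body presses on something with over 40 N, if the wrist force passes 120 N, or if a joint passes its speed limit or range.

## Robot

A 6-joint arm with a two-finger parallel gripper is mounted at the origin on the work surface. World frame = base frame: x ahead of the robot, y to its left, z up, the work surface at z = 0. Lengths are in m, angles in rad, forces in N, time in s.
With the tool pointing down it reaches from about 0.225 to 0.875 m from the base axis. Payload 3.4 kg.
Tool frame: the origin (TCP) lies midway between the tips of the shut fingers; the grasp point (between the pads) lies 19 mm behind it (manip.grasp_offset is the distance from the TCP to the grasp point, in m); x points along the fingers, y is the direction in which the jaws open and shut, and the axes are right-handed (so a half turn about x gives the same grasp; the last joint's range is limited). The gripper opens to 85 mm and grips with 20 to 120 N. Pads are 22 mm wide; open, the fingers measure 114 mm over their backs; the gripper's body (76 mm by 85 mm) begins 54 mm behind the grasp point. The pads swing forward as they close: fully open they stand 13 mm farther back than shut.
Start: joints at [-1.381, 0.276, 1.505, -0, 1.361, -0.121], TCP at [0.176, -0.547, 0.231] pointing down, gripper open.
Joint ranges: [-2.89, 2.89], [-0.75, 2.08], [0.22, 2.7], [-1.18, 4.32], [0.11, 2.71], [-2.7, 2.7]. Speed limits (rad/s): [2.57, 2.57, 3.14, 3.14, 3.14, 3.14].

## Interface

Orientations are given as a unit quaternion [w, x, y, z].
In Python, from rig import manip gives the robot as it stands.
- The arm moves only by the shell command python3 -m creep 'ROWS' [OPENING] [FORCE]. ROWS is a JSON object of lists of equal length, an entry for each row: "delta_pos": the shift along the tool's x, y, z in cm, a list of three; "dr": the turn, a rotation vector about the tool's x, y, z in rad, a list of three. In form: {"delta_pos": [[dx, dy, dz], ...], "dr": [[rx, ry, rz], ...]}. A call has 1 to 10 rows; each row is the pose to reach, as a shift and turn from the pose commanded when the call began, along the tool's axes at that moment; what a row does not reach only later rows make up. A row lasts 1/10 s, in which the tool goes at most 50 mm and 8.59 degrees, less where a joint would pass 70% of its speed; a pose out of reach is approached as far as the arm can. A call with a gripper value outside its range is refused whole. OPENING is the opening, from -1 (shut) to 1 (fully open), set as the call begins (- or left out, the last holds). The fingers move at their own pace and stop on an object; FORCE is the grip in N (left out, the last holds). Time passes only in rows, so rows that repeat a pose let the fingers close. It gives the time, the measured TCP pose, the force and the opening at its end, in the units of the state.
- manip.get_state(): the state, without advancing time (a new reading comes with each control period).
- manip.get_image(name): name is "scene" or "top"; returns a dict with "pixels" (384x512x3 uint8, blue, green, red), "depth" (384x512 float32, m along the optical axis (not along the pixel's ray), 0 where there is no reading), "intrinsics" (3x3 intrinsics, pixels), "k1" (the pictures are not rectified: a ray, as slopes to the right and down, at radius r is drawn at 1 + k1 r^2 times it, then the intrinsics apply), "rvec" (rotation vector, rad) and "tvec" (3), from world to camera coordinates, as OpenCV has them. Camera axes: x right, y down, z forward; pixel columns grow to the right and rows downward; lengths in m; the calibration is good to about 2 mm. A picture is of the moment at which its call begins.
- manip.sign_off(): hands the job in, once; it reports no verdict.
The state is a dict: "clock": time; "qpos": joint angles; "qd": joint speeds; "effort": joint torques, N m; "position": TCP position; "ee_rot": TCP orientation; "contact_force": force on the tool from outside, world axes, zero at the start; "moment": the same for the moment, N m; "width": finger opening in m.
Only numpy, scipy, OpenCV 4.12 (cv2) and the standard library are available. Lean on these libraries where they do the work, as an engineer would, in place of code of your own. Each camera call takes 0.05 s, during which the arm holds its last target. There are 200 camera calls.

## Working session

There is one attempt and no reset: what is moved stays moved. The work goes in short steps, Python scripts to look and compute and a shell command to move; the robot and the scene stay as the last step left them, time stands still between calls to the robot, and variables do not carry over. Pictures are saved under pics/ and viewed, about 8 in all and at most 12, crops included, and the job is handed in when it is done.

```bash
mkdir -p pics; ls
cat > h.py <<'E'
import numpy as np, cv2
from rig import manip
from scipy.spatial.transform import Rotation as R
def load(name):
    im=manip.get_image(name); im={k:(np.array(v) if k!='k1' else v) for k,v in im.items()}; return im
def cloud(im):
    K=im['intrinsics'];h,w=im['depth'].shape
    u,v=np.meshgrid(np.arange(w),np.arange(h))
    p=cv2.undistortPoints(np.stack([u,v],-1).reshape(-1,1,2).astype(float),K,dist(im)).reshape(h,w,2)
    d=im['depth'];c=np.dstack([p*d[...,None],d])
    Rm=cv2.Rodrigues(im['rvec'])[0]
    W=(c-im['tvec'].reshape(3))@Rm
    W[d==0]=np.nan
    return W
def dist(im): return np.array([float(im['k1']),0,0,0])
def proj(im,P): return cv2.projectPoints(np.array(P,float).reshape(-1,1,3),im['rvec'],im['tvec'],im['intrinsics'],dist(im))[0].reshape(-1,2)
E
python3 - <<'E'
from h import *
for n in('scene','top'):
    im=load(n);cv2.imwrite(f'pics/{n}0.png',im['pixels']);np.savez(f'{n}0.npz',**im)
    Rm=cv2.Rodrigues(im['rvec'])[0];print(n,-Rm.T@im['tvec'].ravel(),Rm[2],im['k1'],im['intrinsics'][0,0])
print(manip.get_state(), manip.grasp_offset)
E
```

```text
pics
scene [ 1.08467743 -0.5105933   1.04316473] [-0.39303996  0.40724033 -0.82442398] -0.06558213784939716 481.7417544719933
top [ 0.39426643 -0.01797801  1.29139837] [ 0.21230348 -0.02293571 -0.97693459] 0.04578479818434358 422.5857782797352
{'clock': 0.1, 'qpos': array([-1.38097723e+00,  2.76540248e-01,  1.50598417e+00, -1.24027218e-05,
        1.36070435e+00, -1.20994882e-01]), 'qd': array([ 0.00053647, -0.00100506, -0.00055503, -0.00070939,  0.00011624,
       -0.00158308]), 'effort': array([ 1.22260601e-03, -4.17699301e+01, -2.46404994e+01, -1.69495206e-04,
        5.86476963e-03,  1.05318020e-05]), 'position': array([ 0.17576035, -0.5469957 ,  0.23053028]), 'ee_rot': array([-0.10887045, -0.6985606 , -0.11002637,  0.69860898]), 'contact_force': array([0.38734505, 0.22841764, 0.5516069 ]), 'moment': array([ 0.0028931 , -0.00517403, -0.02375761]), 'width': 0.0854519283963011} 0.0187
```

View pics/scene0.png

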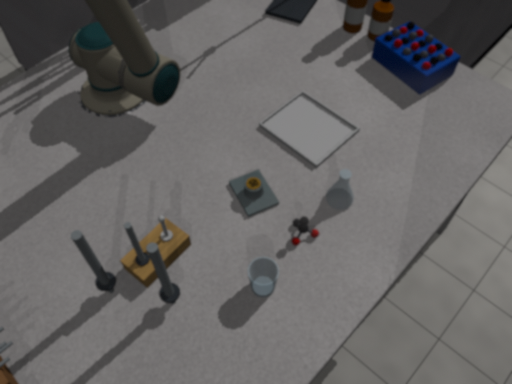

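View pics/top0.png

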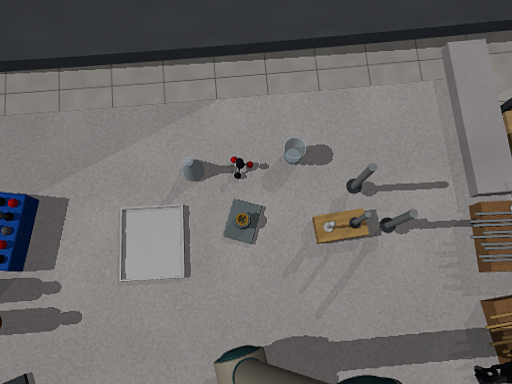

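The scene view shows the rack at (155,250), with the small post at (140,245) and the rod at (165,230). Two larger look-alike posts stand on either side, at (100,265) and (163,275). The base is at (253,190) and the tray at (310,128). In the top view the rack is at (342,226), post (358,222), base (243,220), tray (153,243), and decoys (357,180) and (395,222).

Next I measure positions with depth.

Run:
```python
from h import *
for n in('scene','top'):
    im=dict(np.load(n+'0.npz'));W=cloud(im);px=im['pixels'].astype(int)
    hsv=cv2.cvtColor(im['pixels'],cv2.COLOR_BGR2HSV)
    x,y,z=W[...,0],W[...,1],W[...,2]
    print(n,'bench z',np.nanmedian(z))
    if n=='scene': boxes=dict(rack=(115,215,195,290),base=(225,165,285,220),tray=(255,90,362,168))
    else: boxes=dict(rack=(308,205,375,247),base=(220,195,268,248),tray=(115,200,190,286))
    for k,(a,b,c,d) in boxes.items():
        M=np.zeros(z.shape,bool);M[b:d,a:c]=1
        if k=='rack': m=M&(abs(z-.045)<.006)&(hsv[...,1]>90)
        if k=='base': m=M&(abs(z-.012)<.006)&(hsv[...,1]<90)
        if k=='tray': m=M&(z>.0095)&(z<.03)
        q=W[m][:,:2].astype(np.float32);r=cv2.minAreaRect(q);print(k,m.sum(),r,np.median(W[m][:,2]))
        if k=='tray':
            m2=M&(abs(z-.005)<.003);print('  floor',cv2.minAreaRect(W[m2][:,:2].astype(np.float32)))
        if k=='base':
            m=M&(z>.045)&(z<.07);r=cv2.minEnclosingCircle(W[m][:,:2].astype(np.float32));print('  boss',m.sum(),r,np.median(W[m],0),np.percentile(W[m][:,2],[5,50,95]))
            m=M&(hsv[...,1]>110);print('  brass',m.sum(),W[m].mean(0) if m.any() else 0, np.percentile(W[m][:,2],[5,25,50,75,95]))
    for lo,hi in((.055,.075),(.09,.12),(.13,.16),(.165,.19),(.19,.21),(.21,.24),(.24,.3)):
        m=(z>lo)&(z<hi)&(hsv[...,1]<110);m[:, :]&=(y<-.15)if 1 else 0
        nn,l,s,c=cv2.connectedComponentsWithStats(m.astype(np.uint8))
        for i in range(1,nn):
            if s[i,4]>=6: print(lo,hi,c[i].round(),s[i,4],np.nanmean(W[l==i],0).round(4),np.nanmax(z[l==i]).round(3))
```

```text
scene bench z -0.0002430181686052428
rack 1259 ((0.5456022024154663, -0.28593024611473083), (0.08266757428646088, 0.15080128610134125), 4.401479721069336) 0.04468598283959966
base 990 ((0.6000030040740967, 0.018172211945056915), (0.12221479415893555, 0.13748744130134583), 68.43399047851562) 0.012199096380502764
  boss 158 ((0.5887643098831177, 0.00658982340246439), 0.02541622705757618) [0.58881766 0.00622277 0.04756149] [0.04526734 0.04756149 0.05073649]
  brass 131 [0.58669489 0.0082895  0.04407544] [0.02895288 0.04245789 0.04624166 0.04843278 0.05033985]
tray 680 ((0.5518044829368591, 0.33610865473747253), (0.3009534776210785, 0.2243354171514511), 87.7570571899414) 0.012973707106100569
  floor ((0.5515109300613403, 0.2929094135761261), (0.3265227973461151, 0.3020770847797394), 42.996124267578125)
0.055 0.075 [165. 233.] 21 [ 0.5447 -0.2464  0.0652] 0.074
0.055 0.075 [141. 257.] 29 [ 0.553  -0.3273  0.0652] 0.075
0.055 0.075 [255. 266.] 58 [ 0.7561 -0.1655  0.0652] 0.075
0.055 0.075 [105. 282.] 128 [ 0.5386 -0.4215  0.0595] 0.075
0.055 0.075 [263. 286.] 78 [ 0.8015 -0.1899  0.0653] 
[... 3381 characters left out ...]
 -0.4136  0.146 ] 0.16
0.13 0.16 [332. 222.] 8 [ 0.5435 -0.2465  0.1312] 0.134
0.165 0.19 [362. 177.] 25 [ 0.6527 -0.333   0.1779] 0.189
0.165 0.19 [364. 217.] 20 [ 0.5435 -0.3212  0.1777] 0.189
0.165 0.19 [399. 220.] 29 [ 0.5273 -0.4141  0.1775] 0.189
0.19 0.21 [364. 175.] 21 [ 0.6525 -0.3317  0.1993] 0.209
0.19 0.21 [367. 215.] 34 [ 0.5453 -0.3257  0.2005] 0.205
0.19 0.21 [402. 218.] 23 [ 0.5277 -0.4131  0.2007] 0.21
0.21 0.24 [366. 172.] 36 [ 0.6528 -0.3325  0.2239] 0.24
0.21 0.24 [405. 217.] 38 [ 0.5274 -0.4132  0.225 ] 0.24
0.24 0.3 [371. 167.] 82 [ 0.6557 -0.3365  0.2583] 0.266
0.24 0.3 [412. 214.] 83 [ 0.5289 -0.4177  0.2584] 0.268
0.24 0.3 [480. 371.] 83 [ 0.1679 -0.4943  0.2814] 0.3
```

```bash
cat >> h.py <<'E'
def tool():
    s=manip.get_state();q=s['ee_rot'];return s,R.from_quat([q[1],q[2],q[3],q[0]])
def rel(target):
    s,r=tool(); return (r.inv().apply(np.array(target)-s['position'])*100).round(2)
E
python3 - <<'E'
from h import *
s,r=tool();print(r.as_matrix().round(3));print('yaw',np.degrees(np.arctan2(*r.as_matrix()[:2,1][::-1])))
print(rel([.176,-.547,.32]),rel([.547,-.326,.32]),rel([.547,-.326,.146]))
im=dict(np.load('top0.npz'));W=cloud(im)
# base yaw: plate pixels by greyness & height, left of shadow
hsv=cv2.cvtColor(im['pixels'],cv2.COLOR_BGR2HSV)
c=cv2.resize(im['pixels'][190:255,110:280],None,fx=4.5,fy=4.5,interpolation=cv2.INTER_CUBIC);cv2.imwrite('pics/c1.png',c)
p=[235,199,263,208,258,244,225,237]
P=np.array([W[235+0,228],W[203,238],W[208,258],W[238,255]]);print(P)
E
```

```text
[[-0.     0.306 -0.952]
 [ 0.002 -0.952 -0.306]
 [-1.    -0.002 -0.   ]]
yaw -72.19151359125784
[-8.95 -0.01 -0.02] [ -8.92  -9.7  -42.11] [  8.48  -9.67 -42.1 ]
[[ 0.54675768  0.04992629  0.01504834]
 [ 0.64222997  0.01187419  0.01441487]
 [ 0.62130843 -0.04796518  0.01350546]
 [ 0.53208003 -0.03066314 -0.00124545]]
```

View pics/c1.png

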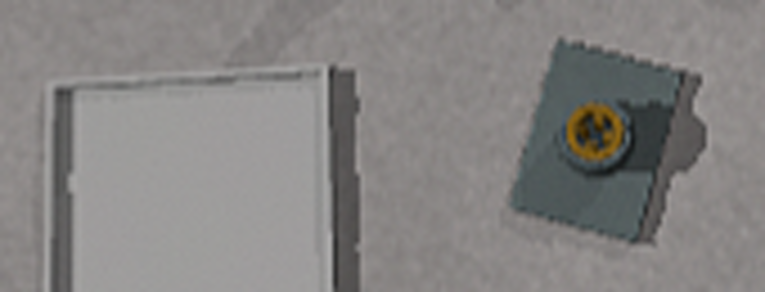

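The crop shows the base corners at (558,38), (690,72), (640,242) and (512,207). That gives a base yaw of about −15°, against about −2° for the tray. Sleeve centre is at (595,131).

Now I move above the post.

```bash
python3 -m creep '{"delta_pos":[[-4.5,0,0],[-9,0,0],[-9,-1,-4.4],[-9,-2,-8.8],[-9,-3,-13.2],[-9,-4,-17.6],[-9,-5.1,-22],[-9,-6.1,-26.5],[-9,-7.1,-31],[-9,-8.2,-35.5]],"dr":[[0,0,0],[0,0,0],[-0.1,0,0],[-0.2,0,0],[-0.3,0,0],[-0.4,0,0],[-0.5,0,0],[-0.6,0,0],[-0.73,0,0],[-0.73,0,0]]}' 1 60
python3 - <<'E'
from h import *
s,r=tool();print(s['qpos'],rel([.547,-.326,.30]),rel([.547,-.326,.146]))
print(r.as_matrix().round(3))
E
```

```text
clock: 1.1
position: [0.4901, -0.3596, 0.3209]
ee_rot: [-0.352, -0.613, -0.352, 0.613]
contact_force: [0.4, 0.0, 0.5]
width: 0.0853
[-7.47290885e-01  2.93481996e-01  1.26265666e+00 -2.38611554e-04
  1.58606155e+00 -2.19305676e-01] [ 2.08  3.23 -5.77] [17.48  3.24 -5.77]
[[-0.001  0.864 -0.504]
 [ 0.    -0.504 -0.864]
 [-1.    -0.001  0.   ]]
```

```bash
python3 -m creep '{"delta_pos":[[0,1.6,-2.9],[0,3.2,-5.8],[0,3.2,-5.8],[3.5,3.2,-5.8],[7,3.2,-5.8],[10.5,3.2,-5.8],[14,3.2,-5.8],[16,3.2,-5.8],[17.5,3.2,-5.8],[17.5,3.2,-5.8]],"dr":[[0,0,0],[0,0,0],[0,0,0],[0,0,0],[0,0,0],[0,0,0],[0,0,0],[0,0,0],[0,0,0],[0,0,0]]}' 1 60
python3 - <<'E'
from h import *
for n in('scene','top'):
    im=load(n);np.savez(f'{n}1.npz',**im)
    u,v=(125,240) if n=='scene' else (360,217)
    c=im['pixels'][v-60:v+50,u-70:u+70];c=cv2.resize(c,None,fx=2.8,fy=3,interpolation=cv2.INTER_CUBIC);cv2.imwrite(f'pics/{n}1.png',c)
a,b=cv2.imread('pics/scene1.png'),cv2.imread('pics/top1.png');cv2.imwrite('pics/g1.png',np.hstack([a,b]))
print(rel([.547,-.326,.146]),tool()[0]['contact_force'])
E
```

```text
clock: 2.1
position: [0.5434, -0.3263, 0.1434]
ee_rot: [-0.349, -0.613, -0.353, 0.615]
contact_force: [0.2, -0.9, 0.5]
width: 0.0857
[ 0.03  0.08 -0.21] [0.43366631 0.34007783 0.68831221]
```

View pics/g1.png

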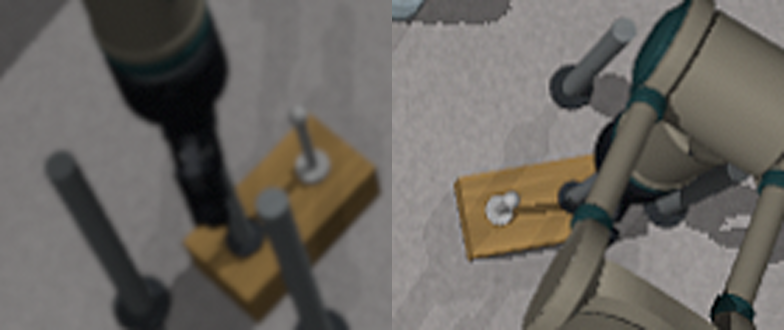

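The gripper straddles the small post: the finger is at (210,180) in the left half, with the post shaft between the fingers at (238,215). Nothing is touching. Closing.

```bash
python3 -m creep '{"delta_pos":[[0,0,0],[0,0,0],[0,0,0],[0,0,0],[0,0,0],[0,0,0],[0,0,0],[0,0,0],[0,0,0],[0,0,0]],"dr":[[0,0,0],[0,0,0],[0,0,0],[0,0,0],[0,0,0],[0,0,0],[0,0,0],[0,0,0],[0,0,0],[0,0,0]]}' -1 100
python3 -m creep '{"delta_pos":[[-0.5,0,0],[-1,0,0],[-2,0,0],[-3,0,0],[-5,0,0],[-8,0,0],[-11,0,0],[-14,0,0],[-16,0,0],[-16,0,0]],"dr":[[0,0,0],[0,0,0],[0,0,0],[0,0,0],[0,0,0],[0,0,0],[0,0,0],[0,0,0],[0,0,0],[0,0,0]]}'
python3 - <<'E'
from h import *
s,r=tool();print(s['contact_force'],s['moment'],s['width'],s['position'])
print(rel([.560,-.16,s['position'][2]]),rel([.588,.006,s['position'][2]]))
E
```

```text
clock: 3.2
position: [0.5457, -0.327, 0.1468]
ee_rot: [0.352, 0.614, 0.351, -0.613]
contact_force: [-1.5, 1.0, 6.3]
width: 0.0135
clock: 4.2
position: [0.5471, -0.328, 0.3108]
ee_rot: [0.354, 0.615, 0.349, -0.612]
contact_force: [-0.3, 0.0, -0.3]
width: 0.0138
[-0.33114865  0.02726013 -0.30307442] [-0.01719569  0.00113909  0.00404995] 0.01378981985888378 [ 0.54705186 -0.32798539  0.31083215]
[ -0.08  -7.37 -15.15] [ -0.14 -13.35 -30.89]
```

```bash
python3 -m creep '{"delta_pos":[[0,-1.5,-3.4],[0,-3,-6.9],[0,-4.5,-10.3],[0,-6,-13.7],[0,-7.5,-17.2],[0,-9,-20.6],[0,-10.5,-24],[0,-12,-27.5],[0,-13.35,-30.9],[0,-13.35,-30.9]],"dr":[[0,0,0],[0,0,0],[0,0,0],[0,0,0],[0,0,0],[0,0,0],[0,0,0],[0,0,0],[0,0,0],[0,0,0]]}'
python3 - <<'E'
from h import *
for n in('scene','top'):
    im=load(n);np.savez(f'{n}2.npz',**im)
    p=proj(im,[.588,.006,.12])[0].astype(int);print(n,p)
    u,v=p;c=im['pixels'][v-70:v+70,u-65:u+65];c=cv2.resize(c,None,fx=3,fy=3,interpolation=cv2.INTER_CUBIC);cv2.imwrite(f'pics/{n}2.png',c)
a,b=cv2.imread('pics/scene2.png'),cv2.imread('pics/top2.png');cv2.imwrite('pics/g2.png',np.hstack([a,b]))
s,r=tool();print(s['position'],s['contact_force'],s['width'])
E
```

```text
clock: 5.2
position: [0.5863, 0.0118, 0.305]
ee_rot: [0.352, 0.613, 0.354, -0.613]
contact_force: [-1.1, -0.8, -1.8]
width: 0.0138
scene [252 165]
top [240 214]
[0.58616798 0.00778975 0.30519717] [-0.68324321 -0.28833032 -2.28251063] 0.01427396918306791
```

View pics/g2.png

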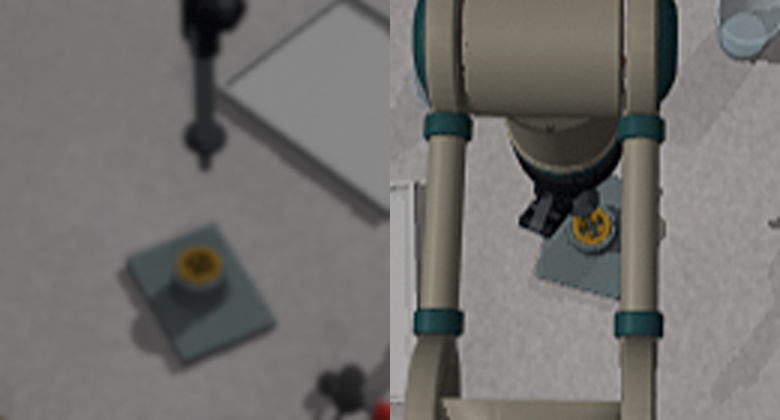

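The post is held and hanging straight: in the left view the collar is at (205,138), the tip at (205,168) and the sleeve at (200,263). I now measure the post axis and the sleeve centre.

Run:
```python
from h import *
# sleeve: brass centroid, both views (images before), triangulated
C=[];D=[]
for n,(a,b,c,d) in(('scene',(235,170,275,205)),('top',(225,205,262,240))):
  for k in '02':
    im=dict(np.load(n+k+'.npz'));
    if n=='top' and k=='2': continue
    hsv=cv2.cvtColor(im['pixels'],cv2.COLOR_BGR2HSV)
    M=np.zeros(hsv.shape[:2],np.uint8);M[b:d,a:c]=cv2.inRange(hsv,(12,110,60),(35,255,255))[b:d,a:c]
    cn=max(cv2.findContours(M,cv2.RETR_EXTERNAL,cv2.CHAIN_APPROX_NONE)[0],key=len)
    h=cv2.convexHull(cn);mm=cv2.moments(h);u=np.array([mm['m10']/mm['m00'],mm['m01']/mm['m00']]);print(n,k,u,cv2.fitEllipse(cn))
    Rm=cv2.Rodrigues(im['rvec'])[0];o=-Rm.T@im['tvec'].ravel()
    p=cv2.undistortPoints(u.reshape(1,1,2),im['intrinsics'],dist(im)).ravel();v=Rm.T@[p[0],p[1],1];v/=np.linalg.norm(v)
    for z in(.050,.054):print('  z',z,(o+v*(z-o[2])/v[2]).round(4))
    if k=='0':C.append(o);D.append(v)
A=sum(np.eye(3)-np.outer(v,v) for v in D);bb=sum((np.eye(3)-np.outer(v,v))@o for o,v in zip(C,D))
print('tri',np.linalg.solve(A,bb))
im=dict(np.load('scene2.npz'));W=cloud(im);x,y,z=W[...,0],W[...,1],W[...,2]
Rm=cv2.Rodrigues(im['rvec'])[0];o=-Rm.T@im['tvec'].ravel()
N=np.hypot(x-.587,y-.008)<.03
for lo,hi,r in((.175,.2,.0065),(.203,.215,.017),(.22,.235,.008),(.235,.255,.008),(.255,.275,.008)):
    m=N&(z>lo)&(z<hi);q=W[m];print(lo,m.sum(),q.mean(0),end='')
    c=np.median(q,0);d=(o-c)[:2];d/=np.linalg.norm(d);t=np.array([-d[1],d[0]])
    print(' axis~',c[:2]-d*r*.83, 'z range',q[:,2].min(),q[:,2].max())
m=N&(z>.1);print('lowest',np.sort(z[m])[:5])
```

```text
scene 0 [252.95441595 183.02564103] ((252.9070587158203, 183.04653930664062), (10.605167388916016, 13.675470352172852), 87.52967834472656)
  z 0.05 [0.5897 0.0053 0.05  ]
  z 0.054 [0.5917 0.0032 0.054 ]
scene 2 [252.95441595 183.02564103] ((252.9070587158203, 183.04653930664062), (10.605167388916016, 13.675470352172852), 87.52967834472656)
  z 0.05 [0.5897 0.0053 0.05  ]
  z 0.054 [0.5917 0.0032 0.054 ]
top 0 [241.77092511 218.90014684] ((241.76812744140625, 218.80531311035156), (11.827844619750977, 11.851459503173828), 116.81349182128906)
  z 0.05 [0.5865 0.0038 0.05  ]
  z 0.054 [0.5859 0.0037 0.054 ]
tri [0.58779303 0.00507486 0.0478983 ]
0.175 17 [0.59129014 0.01138417 0.1830326 ] axis~ [0.58756881 0.01482169] z range 0.17581926697297998 0.18987944135414558
0.203 110 [0.59204298 0.01102285 0.20930159] axis~ [0.58448508 0.0200124 ] z range 0.20344113178780823 0.2146499484369287
0.22 30 [0.59272044 0.01098058 0.22761883] axis~ [0.58891975 0.01498366] z range 0.2205663331182886 0.23395973508954415
0.235 44 [0.59286964 0.01110132 0.24533211] axis~ [0.58924464 0.01473221] z range 0.23535293221912656 0.2546718894063925
0.255 45 [0.59232846 0.01076416 0.26566702] axis~ [0.58916577 0.01453763] z range 0.2553432612723849 0.2748068051930851
lowest [0.16998897 0.17082576 0.17294615 0.1735378  0.1744828 ]
```

Run:
```python
from h import *
print(rel([.5865,.002,.212]),tool()[1].as_matrix().round(3), tool()[0]['position'])
```

```text
[9.32 0.33 0.47] [[-0.002  0.864 -0.504]
 [-0.001 -0.504 -0.864]
 [-1.    -0.001  0.002]] [0.58616798 0.00778975 0.30519717]
```

```bash
python3 -m creep '{"delta_pos":[[1.5,0.2,0.3],[4,0.2,0.3],[6.5,0.2,0.3],[8.5,0.2,0.3],[9.3,0.2,0.3],[9.3,0.2,0.3],[9.3,0.2,0.3],[9.3,0.2,0.3]],"dr":[[0,0,0],[0,0,0],[0,0,0],[0,0,0],[0,0,0],[0,0,0],[0,0,0],[0,0,0]]}'
python3 - <<'E'
from h import *
s,r=tool();print(s['position'],s['contact_force'],s['qd'].round(4),r.as_matrix().round(4).tolist())
for n in('scene','top'):
    im=load(n);np.savez(f'{n}3.npz',**im)
    p=proj(im,[.588,.006,.08])[0].astype(int)
    u,v=p;c=im['pixels'][v-40:v+40,u-40:u+40];c=cv2.resize(c,None,fx=5,fy=5,interpolation=cv2.INTER_CUBIC);c=cv2.convertScaleAbs(c,alpha=1.6);cv2.imwrite(f'pics/{n}3.png',c);print(n,u-40,v-40)
a,b=cv2.imread('pics/scene3.png'),cv2.imread('pics/top3.png');cv2.imwrite('pics/g3.png',np.hstack([a,b]))
s,r=tool();print(s['position'],s['contact_force'])
im=dict(np.load('scene3.npz'));W=cloud(im);x,y,z=W[...,0],W[...,1],W[...,2]
Rm=cv2.Rodrigues(im['rvec'])[0];o=-Rm.T@im['tvec'].ravel()
N=np.hypot(x-.587,y-.006)<.03
for lo,hi,r in((.08,.1,.0065),(.126,.14,.008),(.14,.16,.008),(.16,.18,.008)):
    m=N&(z>lo)&(z<hi);c=np.median(W[m],0);d=(o-c)[:2];d/=np.linalg.norm(d)
    uv=np.argwhere(m).mean(0)[::-1]
    print(lo,m.sum(),c,' axis~',c[:2]-d*r*.83,'px',uv)
E
```

```text
clock: 6.1
position: [0.5878, 0.0031, 0.2146]
ee_rot: [0.352, 0.614, 0.351, -0.613]
contact_force: [0.3, 0.8, -0.4]
width: 0.0135
[0.58777936 0.00311264 0.21462493] [ 0.2796968   0.76599002 -0.37109399] [ 0.004  -0.0025  0.0007  0.0025 -0.001   0.0005] [[0.0026, 0.8626, -0.5059], [-0.0005, -0.5059, -0.8626], [-1.0, 0.0025, -0.0009]]
scene 212 135
top 200 176
[0.58758441 0.00333645 0.21447529] [-0.99070622  0.54379668 -0.96349973]
0.08 17 [0.59405566 0.00198744 0.09027436]  axis~ [0.59032522 0.00588485] px [253.11764706 174.82352941]
0.126 24 [0.59548756 0.00177688 0.13266674]  axis~ [0.59090226 0.00657945] px [253.25       164.58333333]
0.14 36 [0.59609112 0.00070643 0.14955997]  axis~ [0.59150377 0.00550703] px [253.08333333 160.19444444]
0.16 35 [0.59517082 0.00120863 0.16949319]  axis~ [0.59058131 0.00600717] px [253.         155.02857143]
```

View pics/g3.png

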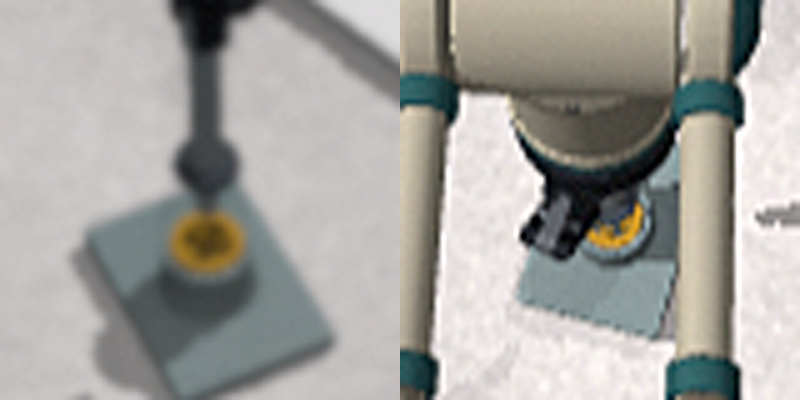

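The post and sleeve line up laterally in the left view: shaft at column 206, sleeve centre at 207. In the right view the collar is at about (605,205), partly over the sleeve at (617,228). One more check from the top view gives the depth direction.

Run:
```python
from h import *
im=dict(np.load('top3.npz'));W=cloud(im);x,y,z=W[...,0],W[...,1],W[...,2]
N=np.hypot(x-.587,y-.006)<.035
m=N&(z>.10)&(z<.135);q=W[m];print(m.sum(),q.mean(0),q.min(0),q.max(0),np.argwhere(m).min(0),np.argwhere(m).max(0))
print(cv2.minEnclosingCircle(q[:,:2].astype(np.float32)))
m=N&(z>.07)&(z<.1);print('shank',m.sum(),W[m].mean(0) if m.any() else'')
m=N&(z>.135)&(z<.18);print('shaft',m.sum(),np.median(W[m],0) if m.any() else'')
for r in range(208,228): print(r,' '.join('%4d'%(1000*z[r,c]) for c in range(230,254)))
```

```text
36 [ 0.58221156 -0.00291026  0.12000811] [ 0.57489801 -0.01340593  0.11554149] [0.59156746 0.00759494 0.13427627] [213 240] [219 247]
((0.5839061737060547, -0.0029054919723421335), 0.013098247349262238)
shank 0 
shaft 3 [0.58295449 0.00066432 0.14544916]
208  387  409  412  418  421  421  422  425  422  423  421  420  415  414  411  408  388  388  389  381  368  361   17   12
209  390  387  390  405  411  407  411  411  412  411  409  410  405  388  388  388  390  385  377  370  358  346   10    9
210  376  384  389  389  389  389  387  387  388  386  389  385  387  387  386  387  377  375  366  362  351   11   16   15
211  355  367  374  379  386  387  387  387  389  387  387  385  387  385  379  376  371  362  354   14   14   11   13    9Traceback (most recent call last):
  File "<stdin>", line 8, in <module>
  File "<stdin>", line 8, in <genexpr>
ValueError: cannot convert float NaN to integer
```

The two views differ by a few mm along x, so I shift −1.5 mm in x as a compromise. That stays within the 4 mm capture. Then I descend in stages.

```bash
python3 -m creep '{"delta_pos":[[0.5,-0.13,0.08],[1,-0.13,0.08],[1.4,-0.13,0.08],[1.7,-0.13,0.08],[2,-0.13,0.08],[2.2,-0.13,0.08],[2.4,-0.13,0.08],[2.4,-0.13,0.08]],"dr":[[0,0,0],[0,0,0],[0,0,0],[0,0,0],[0,0,0],[0,0,0],[0,0,0],[0,0,0]]}'
```

```text
clock: 7.0
position: [0.5853, 0.0035, 0.189]
ee_rot: [-0.352, -0.613, -0.352, 0.614]
contact_force: [-0.1, 0.1, -1.4]
width: 0.0137
```

```bash
python3 -m creep '{"delta_pos":[[0.2,0,0],[0.4,0,0],[0.6,0,0],[0.8,0,0],[0.8,0,0]],"dr":[[0,0,0],[0,0,0],[0,0,0],[0,0,0],[0,0,0]]}'
```

```text
clock: 7.5
position: [0.5852, 0.0035, 0.1809]
ee_rot: [-0.351, -0.613, -0.352, 0.614]
contact_force: [-0.2, 0.3, -1.0]
width: 0.0137
```

```bash
python3 -m creep '{"delta_pos":[[0.2,0,0],[0.4,0,0],[0.6,0,0],[0.8,0,0],[1.0,0,0],[1.1,0,0],[1.2,0,0],[1.2,0,0]],"dr":[[0,0,0],[0,0,0],[0,0,0],[0,0,0],[0,0,0],[0,0,0],[0,0,0],[0,0,0]]}'
```

```text
clock: 8.3
position: [0.5854, 0.0036, 0.1692]
ee_rot: [0.352, 0.614, 0.352, -0.613]
contact_force: [0.6, 1.2, -2.1]
width: 0.0136
```

```bash
python3 -m creep '{"delta_pos":[[0.1,0,0],[0.2,0,0],[0.3,0,0],[0.3,0,0]],"dr":[[0,0,0],[0,0,0],[0,0,0],[0,0,0]]}'; python3 -m creep '{"delta_pos":[[0.1,0,0],[0.2,0,0],[0.2,0,0]],"dr":[[0,0,0],[0,0,0],[0,0,0]]}'
```

```text
clock: 8.7
position: [0.5855, 0.0036, 0.1662]
ee_rot: [0.352, 0.614, 0.352, -0.613]
contact_force: [-0.5, 0.1, -0.8]
width: 0.0136
clock: 9.0
position: [0.5855, 0.0036, 0.1642]
ee_rot: [0.352, 0.614, 0.352, -0.613]
contact_force: [0.3, -0.2, -1.2]
width: 0.0137
```

```bash
for i in 1 2; do python3 -m creep '{"delta_pos":[[0.1,0,0],[0.2,0,0],[0.2,0,0]],"dr":[[0,0,0],[0,0,0],[0,0,0]]}'|grep -E 'pos|con'; done
```

```text
position: [0.5855, 0.0036, 0.1622]
contact_force: [0.4, 1.7, -1.1]
position: [0.5855, 0.0036, 0.1602]
contact_force: [1.0, 2.6, -0.5]
```

```bash
for i in 1 2; do python3 -m creep '{"delta_pos":[[0.05,0,0],[0.1,0,0],[0.1,0,0]],"dr":[[0,0,0],[0,0,0],[0,0,0]]}'|grep -E 'pos|con'; done
```

```text
position: [0.5855, 0.0036, 0.1593]
contact_force: [0.6, 1.6, 0.2]
position: [0.5855, 0.0035, 0.1584]
contact_force: [0.8, 1.4, 0.4]
```

```bash
for i in 1 2 3; do python3 -m creep '{"delta_pos":[[0.05,0,0],[0.1,0,0],[0.1,0,0]],"dr":[[0,0,0],[0,0,0],[0,0,0]]}'|grep -E 'pos|con'; done
```

```text
position: [0.5855, 0.0035, 0.1574]
contact_force: [0.1, 1.6, 1.0]
position: [0.5855, 0.0035, 0.1564]
contact_force: [1.0, 1.9, 2.7]
position: [0.5855, 0.0035, 0.1554]
contact_force: [1.4, 2.0, 3.3]
```

```bash
for i in 1 2; do python3 -m creep '{"delta_pos":[[0.03,0,0],[0.06,0,0],[0.06,0,0]],"dr":[[0,0,0],[0,0,0],[0,0,0]]}'|grep -E 'pos|con'; done
```

```text
position: [0.5855, 0.0035, 0.1548]
contact_force: [1.2, 2.7, 4.5]
position: [0.5855, 0.0035, 0.1542]
contact_force: [0.5, 2.9, 5.7]
```

```bash
for i in 1 2 3; do python3 -m creep '{"delta_pos":[[0.03,0,0],[0.05,0,0],[0.05,0,0]],"dr":[[0,0,0],[0,0,0],[0,0,0]]}'|grep -E 'pos|con'; done
```

```text
position: [0.5855, 0.0035, 0.1538]
contact_force: [0.7, 2.6, 4.6]
position: [0.5856, 0.0035, 0.1534]
contact_force: [-0.6, 2.0, 6.0]
position: [0.5856, 0.0035, 0.153]
contact_force: [0.6, 4.0, 6.1]
```

```bash
for i in 1 2 3; do python3 -m creep '{"delta_pos":[[0.03,0,0],[0.05,0,0],[0.05,0,0]],"dr":[[0,0,0],[0,0,0],[0,0,0]]}'|grep -E 'pos|con'; done
```

```text
position: [0.5856, 0.0035, 0.1526]
contact_force: [0.2, 2.9, 6.3]
position: [0.5856, 0.0035, 0.1522]
contact_force: [0.1, 3.1, 7.9]
position: [0.5856, 0.0035, 0.1518]
contact_force: [0.4, 2.2, 7.1]
```

```bash
for i in 1 2 3; do python3 -m creep '{"delta_pos":[[0.02,0,0],[0.04,0,0],[0.04,0,0]],"dr":[[0,0,0],[0,0,0],[0,0,0]]}'|grep -E 'pos|con'; done
```

```text
position: [0.5856, 0.0036, 0.1515]
contact_force: [-0.5, 2.8, 7.4]
position: [0.5856, 0.0036, 0.1511]
contact_force: [-0.1, 2.8, 7.7]
position: [0.5857, 0.0036, 0.1508]
contact_force: [-0.6, 2.0, 9.7]
```

```bash
for i in 1 2; do python3 -m creep '{"delta_pos":[[0.02,0,0],[0.04,0,0],[0.04,0,0]],"dr":[[0,0,0],[0,0,0],[0,0,0]]}'|grep -E 'pos|con'; done
```

```text
position: [0.5857, 0.0036, 0.1505]
contact_force: [-0.6, 2.9, 9.3]
position: [0.5857, 0.0036, 0.1503]
contact_force: [-0.9, 2.7, 10.7]
```

```bash
for i in 1 2; do python3 -m creep '{"delta_pos":[[0.02,0,0],[0.04,0,0],[0.04,0,0]],"dr":[[0,0,0],[0,0,0],[0,0,0]]}'|grep -E 'pos|con'; done
```

```text
position: [0.5858, 0.0036, 0.1502]
contact_force: [-0.2, 2.5, 11.5]
position: [0.5858, 0.0036, 0.1502]
contact_force: [-1.1, 2.9, 13.8]
```

```bash
for i in 1 2; do python3 -m creep '{"delta_pos":[[0.03,0,0],[0.06,0,0],[0.06,0,0]],"dr":[[0,0,0],[0,0,0],[0,0,0]]}'|grep -E 'pos|con'; done
python3 - <<'E'
from h import *
s,r=tool();print(r.as_matrix()[2])
im=load('scene');np.savez('scene4.npz',**im)
u,v=250,165;c=im['pixels'][v-45:v+45,u-50:u+50];c=cv2.resize(c,None,fx=6,fy=6,interpolation=cv2.INTER_CUBIC);cv2.imwrite('pics/s4.png',cv2.convertScaleAbs(c,alpha=1.6))
E
```

```text
position: [0.5859, 0.0037, 0.1502]
contact_force: [-2.5, 3.8, 15.8]
position: [0.5859, 0.0037, 0.1501]
contact_force: [-2.6, 4.1, 17.8]
[-0.99999592  0.00242428 -0.00151127]
```

View pics/s4.png

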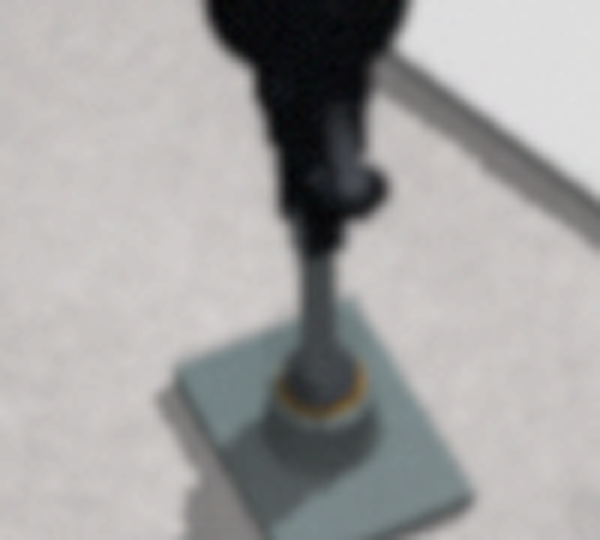

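The picture shows the collar at (320,385) sitting flat on the sleeve's brass rim (320,408), with the post straight. The position has stalled at 0.150 m while the force rose from about 10 to 18 N, so the collar is home. Lifting slowly.

```bash
python3 -m creep '{"delta_pos":[[-0.2,0,0],[-0.4,0,0],[-0.7,0,0],[-1.0,0,0],[-1.5,0,0],[-2,0,0],[-2.5,0,0],[-3,0,0],[-3,0,0],[-3,0,0]],"dr":[[0,0,0],[0,0,0],[0,0,0],[0,0,0],[0,0,0],[0,0,0],[0,0,0],[0,0,0],[0,0,0],[0,0,0]]}'
python3 -m creep '{"delta_pos":[[-0.5,0,0],[-1,0,0],[-1.5,0,0],[-2,0,0],[-2.5,0,0],[-3,0,0],[-3.5,0,0],[-4,0,0],[-4,0,0],[-4,0,0]],"dr":[[0,0,0],[0,0,0],[0,0,0],[0,0,0],[0,0,0],[0,0,0],[0,0,0],[0,0,0],[0,0,0],[0,0,0]]}'
python3 - <<'E'
from h import *
im=load('scene');np.savez('scene5.npz',**im)
u,v=250,155;c=im['pixels'][v-55:v+55,u-60:u+60];c=cv2.resize(c,None,fx=5,fy=5,interpolation=cv2.INTER_CUBIC);cv2.imwrite('pics/s5.png',cv2.convertScaleAbs(c,alpha=1.6))
s,r=tool();print(s['position'],s['contact_force'],s['moment'],rel([.549,.281,s['position'][2]]))
E
```

```text
clock: 17.25
position: [0.5854, 0.0035, 0.1773]
ee_rot: [0.352, 0.614, 0.352, -0.613]
contact_force: [-0.4, -0.3, -5.1]
width: 0.0139
clock: 18.25
position: [0.5854, 0.0035, 0.2172]
ee_rot: [0.352, 0.614, 0.352, -0.613]
contact_force: [0.4, -0.7, -4.9]
width: 0.0136
[0.585204   0.00349256 0.21691518] [-0.764924   0.1025037 -5.2175697] [ 0.00336565 -0.01338862 -0.02460921] [ -0.   -17.15 -22.11]
```

View pics/s5.png

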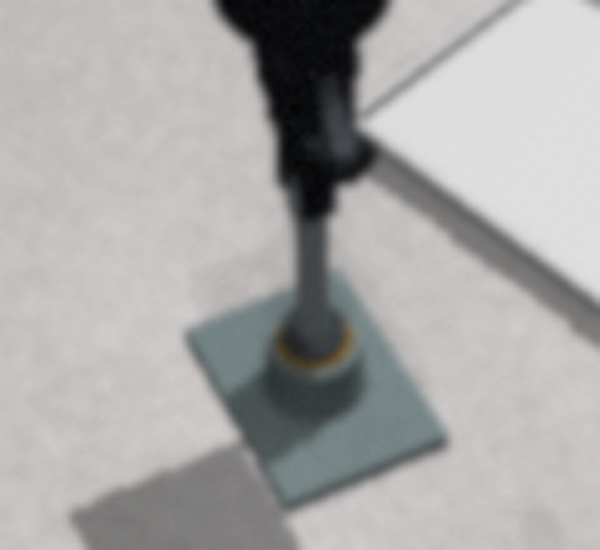

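The stand is off the bench, with its shadow detached at (190,500), the collar still home at (315,345), and about 5 N carried. Moving to the tray with about a 13° turn.

```bash
python3 -m creep '{"delta_pos":[[0,-0.4,-0.5],[0,-1.2,-1.5],[0,-2.3,-3],[0,-3.7,-4.8],[0,-5.3,-6.8],[0,-6.9,-8.9],[0,-8.5,-11],[0,-10,-12.9],[0,-11.5,-14.8],[0,-13,-16.8]],"dr":[[0,0,0],[0,0,0],[-0.03,0,0],[-0.06,0,0],[-0.09,0,0],[-0.12,0,0],[-0.15,0,0],[-0.18,0,0],[-0.2,0,0],[-0.22,0,0]]}'
python3 - <<'E'
from h import *
print(rel([.549,.281,.2172]),tool()[1].as_matrix().round(3))
E
```

```text
clock: 19.3
position: [0.5571, 0.2162, 0.2169]
ee_rot: [-0.417, -0.571, -0.418, 0.571]
contact_force: [0.3, -0.2, -4.8]
width: 0.014
[-0.03 -2.74 -5.92] [[-0.001  0.953 -0.304]
 [ 0.    -0.304 -0.953]
 [-1.    -0.001 -0.   ]]
```

```bash
python3 -m creep '{"delta_pos":[[0,-0.8,-1.8],[0,-1.5,-3.2],[0,-2.1,-4.5],[0,-2.6,-5.5],[0,-2.8,-5.9],[0,-2.85,-6],[0,-2.85,-6],[0,-2.85,-6]],"dr":[[0,0,0],[0,0,0],[0,0,0],[0,0,0],[0,0,0],[0,0,0],[0,0,0],[0,0,0]]}'
python3 - <<'E'
from h import *
im=load('top');np.savez('top6.npz',**im);W=cloud(im);z=W[...,2]
im2=load('scene')
s,r=tool();print(s['position'],s['contact_force'],rel([.549,.281,s['position'][2]]))
def crop(im,p,n):
    u,v=proj(im,p)[0].astype(int);return cv2.resize(im['pixels'][v-55:v+55,u-50:u+50],None,fx=4,fy=4)
cv2.imwrite('pics/s6.png',np.hstack([crop(im2,[.549,.281,.05],0),crop(im,[.549,.281,.05],0)]))
E
```

```text
clock: 20.1
position: [0.5495, 0.2792, 0.2171]
ee_rot: [-0.417, -0.571, -0.416, 0.571]
contact_force: [-0.4, -0.5, -5.0]
width: 0.014
[0.54950899 0.27929939 0.21708782] [ 1.02833561 -0.61783348 -5.02320143] [-0.   -0.1  -0.15]
```

View pics/s6.png

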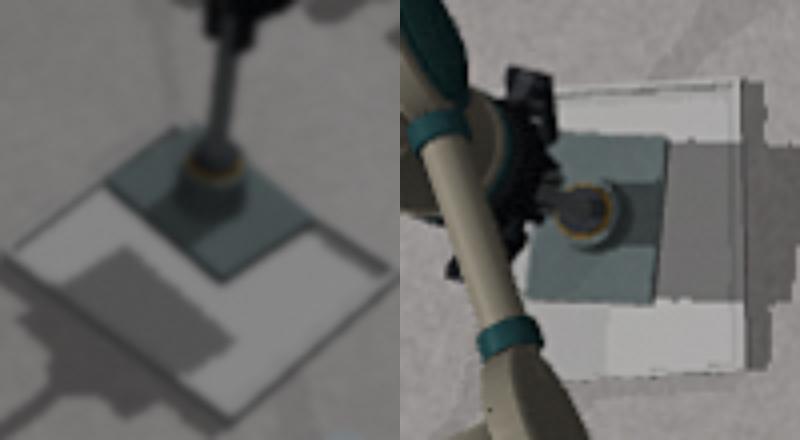

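The base is aligned with the tray and over its middle: base edges in the right view run from (530,135) to (665,300), and the tray from about (420,90) to (745,375). Lowering.

```bash
python3 -m creep '{"delta_pos":[[0.5,0,0],[1.3,0,0],[2.1,0,0],[2.9,0,0],[3.7,0,0],[4.4,0,0],[5,0,0],[5.4,0,0],[5.7,0,0],[5.7,0,0]],"dr":[[0,0,0],[0,0,0],[0,0,0],[0,0,0],[0,0,0],[0,0,0],[0,0,0],[0,0,0],[0,0,0],[0,0,0]]}'
for i in 1 2 3; do python3 -m creep '{"delta_pos":[[0.04,0,0],[0.08,0,0],[0.12,0,0],[0.12,0,0]],"dr":[[0,0,0],[0,0,0],[0,0,0],[0,0,0]]}'|grep -E 'pos|con'; done
```

```text
clock: 21.2
position: [0.5491, 0.2799, 0.1597]
ee_rot: [-0.417, -0.571, -0.417, 0.571]
contact_force: [-0.6, 0.4, -5.4]
width: 0.0136
position: [0.5494, 0.28, 0.159]
contact_force: [0.5, 0.3, -5.4]
position: [0.5493, 0.28, 0.1576]
contact_force: [0.3, 1.0, -4.3]
position: [0.5493, 0.28, 0.1563]
contact_force: [0.3, -0.0, -5.6]
```

```bash
for i in 1 2 3; do python3 -m creep '{"delta_pos":[[0.02,0,0],[0.05,0,0],[0.05,0,0]],"dr":[[0,0,0],[0,0,0],[0,0,0]]}'|grep -E 'pos|con'; done
```

```text
position: [0.5493, 0.28, 0.1559]
contact_force: [0.1, 0.2, -5.1]
position: [0.5493, 0.28, 0.1554]
contact_force: [0.1, -0.3, -5.6]
position: [0.5494, 0.28, 0.1553]
contact_force: [-0.5, 0.7, -2.1]
```

```bash
for i in 1 2; do python3 -m creep '{"delta_pos":[[0.02,0,0],[0.05,0,0],[0.05,0,0]],"dr":[[0,0,0],[0,0,0],[0,0,0]]}'|grep -E 'pos|con'; done
```

```text
position: [0.5494, 0.2801, 0.1552]
contact_force: [-1.9, -0.9, 2.3]
position: [0.5495, 0.2802, 0.1552]
contact_force: [-2.4, -0.3, 6.0]
```

```bash
python3 -m creep '{"delta_pos":[[0,0,0],[0,0,0],[0,0,0],[0,0,0],[0,0,0],[0,0,0],[0,0,0],[0,0,0]],"dr":[[0,0,0],[0,0,0],[0,0,0],[0,0,0],[0,0,0],[0,0,0],[0,0,0],[0,0,0]]}' 1 20
python3 -m creep '{"delta_pos":[[-0.5,0,0],[-1.5,0,0],[-3,0,0],[-5,0,0],[-7.5,0,0],[-10,0,0],[-12.5,0,0],[-14,0,0],[-15,0,0],[-15,0,0]],"dr":[[0,0,0],[0,0,0],[0,0,0],[0,0,0],[0,0,0],[0,0,0],[0,0,0],[0,0,0],[0,0,0],[0,0,0]]}'
python3 - <<'E'
from h import *
im2=load('scene');im=load('top')
np.savez('scene7.npz',**im2)
def crop(im,p):
    u,v=proj(im,p)[0].astype(int);return cv2.resize(im['pixels'][v-60:v+50,u-50:u+50],None,fx=4,fy=4,interpolation=cv2.INTER_CUBIC)
cv2.imwrite('pics/s7.png',np.hstack([crop(im2,[.549,.281,.05]),crop(im,[.549,.281,.05])]))
W=cloud(im2);x,y,z=W[...,0],W[...,1],W[...,2];N=np.hypot(x-.549,y-.28)<.03
for a,b in((.08,.1),(.12,.15),(.17,.19)):
    m=N&(z>a)&(z<b);print(a,m.sum(),np.median(W[m],0).round(4))
m=N&(z>.1)&(z<.25);print('top z',np.nanpercentile(z[m],99))
P=(np.hypot(x-.549,y-.28)<.09)&(z>.012)&(z<.022);q=W[P];A=np.c_[q[:,:2],np.ones(len(q))];print('plate',len(q),np.linalg.lstsq(A,q[:,2],rcond=None)[0],np.median(q[:,2]),cv2.minAreaRect(q[:,:2].astype(np.float32)))
print(tool()[0]['position'],tool()[0]['contact_force'])
# bystanders: change vs start image
d=cv2.absdiff(im2['pixels'],dict(np.load('scene0.npz'))['pixels']).max(2)
for n,(a,b,c,e) in dict(flask=(325,170,357,212),mol=(288,213,322,248),beaker=(245,255,280,300),rod=(155,212,176,242)).items(): print(n,(d[b:e,a:c]>25).mean().round(3))
E
```

```text
clock: 24.7
position: [0.5493, 0.28, 0.1539]
ee_rot: [-0.417, -0.571, -0.417, 0.571]
contact_force: [0.6, 0.1, 0.4]
width: 0.0855
clock: 25.7
position: [0.55, 0.2802, 0.3061]
ee_rot: [0.417, 0.572, 0.416, -0.57]
contact_force: [-0.2, 0.5, 1.2]
width: 0.0855
0.08 29 [0.557  0.2765 0.0887]
0.12 52 [0.5571 0.2766 0.1347]
0.17 33 [0.5573 0.2765 0.1784]
top z 0.21123419981242073
plate 710 [0.00301442 0.00955116 0.01297331] 0.017382319614923224 ((0.5527068972587585, 0.2784530520439148), (0.1764495074748993, 0.12526001036167145), 78.40816497802734)
[0.54904814 0.27985717 0.30360441] [ 1.17464717 -0.27165907 -0.13455154]
flask 0.0
mol 0.0
beaker 0.0
rod 0.605
```

View pics/s7.png

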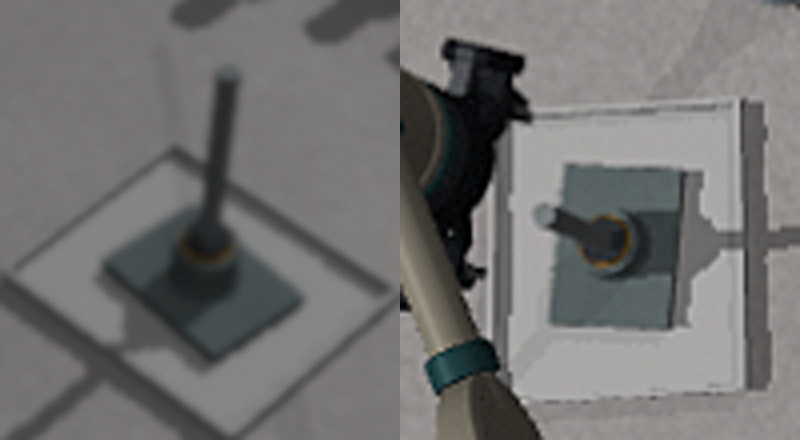

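The stand is flat and upright in mid-tray: left view shows the collar on the rim at (207,245), right view has the base within the walls, and the gripper is clear. The rod region differs from the first image, so I check it by depth.

Run:
```python
from h import *
for k in '07':
    im=dict(np.load(f'scene{k}.npz'));W=cloud(im);x,y,z=W[...,0],W[...,1],W[...,2]
    N=np.hypot(x-.545,y+.246)<.03
    for a,b in((.055,.075),(.09,.12),(.12,.14)):
        m=N&(z>a)&(z<b);print(k,a,m.sum(),np.mean(W[m],0).round(4) if m.any() else '')
    cv2.imwrite(f'pics/r{k}.png',cv2.resize(im['pixels'][200:280,100:200],None,fx=4,fy=4))
cv2.imwrite('pics/r.png',np.hstack([cv2.imread('pics/r0.png'),cv2.imread('pics/r7.png')]))
```

```text
0 0.055 22 [ 0.5447 -0.2467  0.0648]
0 0.09 29 [ 0.5447 -0.2461  0.1025]
0 0.12 41 [ 0.5437 -0.2456  0.1276]
7 0.055 19 [ 0.5447 -0.2463  0.0661]
7 0.09 30 [ 0.545  -0.2461  0.1034]
7 0.12 40 [ 0.5432 -0.2455  0.1271]
```

View pics/r.png

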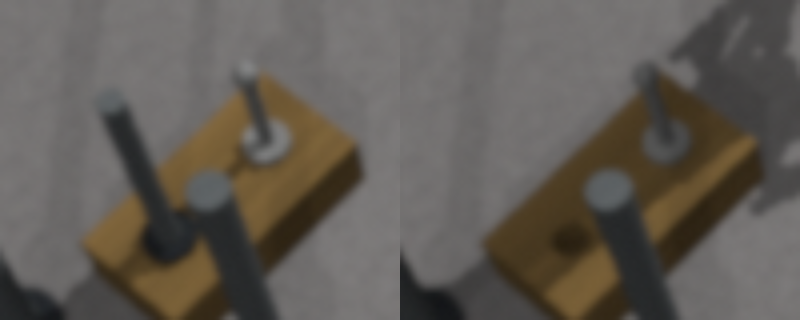

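The rod is unmoved (same pixel, (245,70) and (645,70) in the two halves); only the arm's shadow now falls on the rack. Handing in.

```bash
python3 -c "
from rig import manip
print(manip.sign_off(), manip.get_state()['clock'])"
```

```text
the job is handed in; nothing more can be done
the job is handed in; nothing more can be done
```

The stand is assembled and standing in the white tray, released, and I handed the job in at about 26 s of the 58 s allowed; no verdict was reported.

- **Press:** I took the small post out of the rack and pressed it into the sleeve in small steps. At home the height stalled at about 0.150 m while the force rose from about 10 N to 18 N. That is about 19 N of push, under the 30 N limit.
- **Lift and placing:** I lifted the stand by the post alone, carrying about 5 N. I turned it about 13° to line up with the tray, lowered it until the contact force read about 6 N, and let go.

**Last checks**
- **Pictures and depth:** the collar is on the sleeve rim, the shaft is vertical to under 1 mm over 90 mm, and the base is near the tray's centre.
- **Bystanders:** the flask, molecule and beaker show no pixel change.

**Checks that disagreed**
- **Rod:** its region of the picture changed (60% of pixels), but depth puts it within 1 mm of where it was. The difference is the arm's shadow.
- **Sleeve position before insertion:** the two cameras disagreed by about 4 mm along x. I split the difference, and the tip went in freely, with 2 to 4 N of side force while pressing.
- **Grip width:** it read 13.8 mm on the 16 mm shaft, unexplained, but the grip held.
- **Base flatness:** a plane fit gave a slope of 0.01, but its height window also caught tray rim and other points, so it is only a rough check.

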